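Press the matching spacing block flush into the forme tray

ROBOT

A 6-joint arm with a two-finger parallel gripper is mounted at the origin on a cart in front of the work surface, level with it; the furniture and walls round the work are solid. World frame = base frame: x ahead of the robot, y to its left, z up, the work surface at z = 0. Lengths are in m, angles in degrees, forces in N, time in s.
With the tool pointing down it reaches from about 0.25 to 0.725 m from the base axis. Payload 9.7 kg.
Tool frame: the origin (TCP) lies between the finger pads; the fingertips stand 22 mm ahead of it and the grasp point (between the pads) lies 3 mm ahead of it; z points along the fingers, y is the line along which they close (so a half turn about z gives the same grasp; the last joint's range is limited). The gripper opens to 85 mm and grips with 20 to 120 N. Pads are 22 mm wide; open, the fingers measure 114 mm over their backs; the gripper's body (76 mm by 85 mm) begins 54 mm behind the grasp point. The pads swing forward as they close: fully open they stand 13 mm farther back than shut.
Start: joints at [-66.864, 4.979, 10.078, 95.1, 0, 90], TCP at [0.216, -0.506, 0.253] pointing down, gripper open.
Joint ranges: [-179.16, 179.16], [-48.56, 103.87], [-65.8, 70.77], [-126.05, 130.52], [-82.76, 87.17], [-180, 180]. Speed limits (degrees/s): [127.2, 127.2, 147.25, 180, 180, 180].

INTERFACE

Orientations are given as [roll, pitch, yaw] about the fixed x, y, z axes, in that order (R = Rz(yaw) Ry(pitch) Rx(roll)).
In Python, from workcell import bot, viewer, finder gives the robot as it stands.
- The arm moves only by the tool move_arm, never from a script. Its arguments are lists of equal length, an entry for each row: "offset": the shift along the tool's x, y, z in cm, a list of three; "twist": the turn, a rotation vector about the tool's x, y, z in rad, a list of three; "grip": the opening, from 0 (shut) to 1 (fully open). In form: {"offset": [[x, y, z], ...], "twist": [[ax, ay, az], ...], "grip": [grip, ...]}. A call has 1 to 5 rows; each row shifts and turns the commanded pose from where the row before left it, along the tool's axes as they then stand; what a row does not reach is not made up. A row lasts 1/10 s, in which the tool goes at most 50 mm and 8.59 degrees, less where a joint would pass 70% of its speed; a pose out of reach is approached as far as the arm can. A call is refused whole if a number of a shift passes 5 or a number of a turn 0.15, either way. A call with a gripper value outside its range is refused whole. The fingers move at their own pace and stop on an object; "force" is the grip in N (left out, the last holds). Time passes only in rows, so rows that do not move let the fingers close. It gives the time, the measured TCP pose, the force, the opening and the grip force at its end, in the units of the state.
- bot.get_obs(): the state, without advancing time (a new reading comes with each control period).
- viewer.camera(name): name is "scene" or "side" or "wrist"; returns a dict with "color" (420x560x3 uint8, red, green, blue), "depth" (420x560 float32, m along the optical axis (not along the pixel's ray), 0 where there is no reading), "vfov" (degrees; the focal length in pixels is half the picture's height over the tangent of half this angle, whatever the lens; pixels are square), "cx", "cy" (the principal point, pixels), "position" and "attitude" of the camera in the world; the wrist camera has in their place "tool_from_camera" (4x4, takes a point from camera to tool coordinates, whose origin is the TCP and whose axes are the flange's). Camera axes: x right, y down, z forward; pixel columns grow to the right and rows downward; lengths in m; the calibration is good to about 2 mm. The wrist camera is an equidistant fisheye: a pixel r from the principal point sees the ray r / f radians off the axis. A picture is of the moment at which its call begins: read the wrist's pose just before it.
- bot.job_done(): hands the job in; it is judged then, once.
Trained networks look in a picture, given as the dict that the camera call returned (one of the last four; its "shot" number tells which), for a name from the list of things; names that differ only in an ending like _2 or _b are one class to them, and where a whole thing is asked for, a point or a joint stands for the part that bears it (a point fixed in the world has none). Each returns a list of dicts, best first, with "p" (0 to 1); they miss things now and then, are a little off and sometimes report something else, mostly with a low value. They report only what shows in the picture. A call takes as long as a camera call.
- finder.boxes_of(picture, thing): "position" ([column, row] in pixels, amid what is visible of it).
- finder.pinpoint(picture, thing): "position" ([column, row] in pixels: a listed point, or the origin of a listed thing).
The state is a dict: "time": time; "q": joint angles; "qd": joint speeds; "joint_efforts": joint torques, N m; "ee_pos": TCP position; "tcp_rot": TCP orientation; "wrist_force": force on the tool from outside, world axes, zero at the start; "torque": the same for the moment, N m; "opening": finger opening in m; "grasp_force": force on a finger pad.
Only numpy, scipy, OpenCV 4.12 (cv2) and the standard library are available. Lean on these libraries where they do the work, as an engineer would, in place of code of your own. Each camera call takes 0.05 s, during which the arm holds its last target. There are 200 camera calls.

TASK

The forme tray at the back of the bench has one gap left. Pick the wooden spacing block that fits it in length and width, lay it flat in the gap, and press it down firmly until its top is flush with the tray; the plate under it is stiff, so it will stand proud until pushed. Leave the other wooden blocks where they are.

Things in the scene. Friction and masses are not known exactly. Their poses are not given: they have to be found in the camera images.
- block_wide: The block to fit: plain weathered grey wooden spacing block, 38 mm wide (x), 90 mm long (y), 18 mm thick, about 40 g. Origin at the centre of its underside; z up, y along its length, x across. Loose on the bench top (z = 0). It lies in one of four places in the front strip of the bench, its y within 20 degrees of the bench's front edge. It is gripped across its 38 mm.
- block_long: Bystander, too long for the gap: wooden block 25 x 120 x 18 mm. Origin at the centre of its underside; z up, y along its length, x across. Loose on the bench top (z = 0). It lies in one of four places in the front strip of the bench, its y within 20 degrees of the bench's front edge. To be left where it lies.
- block_square: Bystander, too wide for the gap: square wooden block 50 x 50 x 18 mm. Origin at the centre of its underside; z up, y along its side, x across. Loose on the bench top (z = 0). It lies in one of four places in the front strip of the bench, its y within 20 degrees of the bench's front edge. To be left where it lies.
- block_slim: Bystander, far too small for the gap: wooden block 12 x 60 x 18 mm. Origin at the centre of its underside; z up, y along its length, x across. Loose on the bench top (z = 0). It lies in one of four places in the front strip of the bench, its y within 20 degrees of the bench's front edge. To be left where it lies.
- forme_tray: Forme tray, fixed in the railed compartment at the back left (rails 24 mm high nearest the robot, 50 mm behind and at the far left): square dark steel frame 150 x 150 mm, 32 mm high, round a bare aluminium bed of that height with one gap in its middle; four screw heads 1.5 mm proud near the corners. Origin at the centre of its underside, z up; the gap's length runs along y.
- gap (a point): Centre of the gap at the level of the tray's top (z = 32 mm), axes as the tray's. Gap 46 (x) x 98 mm (y): 4 mm play round the block; mouth bevelled 5 mm outward. Mid long side, thumb cut-outs 46 mm wide reach x = +-59 mm and 24 mm down: fingers holding the block by its long sides can go down and open in them. With the block home its underside is 18 mm below this point.
- lifter (a joint): The gap's floor: flat steel lifter plate 42 x 94 mm, sliding straight down; in m, 0 = up (found at 0 to 0.0015), 0.008 = fully down. When up, it lies 10 mm below the tray's top, and a block on it stands 8 mm proud. Stiff (about 6 N of friction, no spring): it carries the block, yields to a push of 8 N or more, and stays where pushed.

How it is judged:
By the outcome, as a careful person would: the job done as asked, in the order asked, and still so for the second after the job is handed in, with the robot touching nothing.
It also fails if it takes over 38 s, if anything falls off the work surface, if the arm or the gripper's body presses on something with over 40 N, if the wrist force passes 120 N, or if a joint passes its speed limit or range.

## Working session

There is one attempt and no reset: what is moved stays moved. The work goes in short steps, Python scripts to look and compute and a tool call to move; the robot and the scene stay as the last step left them, time stands still between calls to the robot, and variables do not carry over. Pictures are saved under pics/ and viewed, at most 13 in all, crops included, and the job is handed in when it is done.

Besides the shell and the picture viewer there is one more tool, called after ">>>" as a command line: name --argument value ..., lists and objects as JSON in quotes. move_arm: Moves the arm, as the interface text tells. Its arguments: {"type":"object","properties":{"offset":{"type":"array","items":{"type":"array","items":{"type":"number"}}},"twist":{"type":"array","items":{"type":"array","items":{"type":"number"}}},"grip":{"type":"array","items":{"type":"number"}},"force":{"type":"number"}},"required":["offset","twist","grip"]}

```bash
mkdir -p pics; cat > h.py <<'E'
import numpy as np, cv2
from scipy.spatial.transform import Rotation as R
from workcell import bot, viewer, finder
def f_of(p): return p["color"].shape[0]/2/np.tan(np.radians(p["vfov"]/2))
def campose(p,obs=None):
    if "tool_from_camera" in p:
        T=np.eye(4);T[:3,:3]=R.from_euler('xyz',obs["tcp_rot"],degrees=True).as_matrix();T[:3,3]=obs["ee_pos"]
        M=T@np.array(p["tool_from_camera"]);return M[:3,:3],M[:3,3]
    a=np.array(p["attitude"])
    r=R.from_euler('xyz',a,degrees=True).as_matrix() if a.shape==(3,) else (a if a.shape==(3,3) else R.from_quat(a).as_matrix())
    return r,np.array(p["position"])
def rays(p,uv):
    uv=np.atleast_2d(np.array(uv,float));d=(uv-[p["cx"],p["cy"]])/f_of(p)
    if "tool_from_camera" in p:
        r=np.linalg.norm(d,axis=1,keepdims=True)+1e-9
        return np.hstack([d/r*np.sin(r),np.cos(r)])
    return np.hstack([d,np.ones((len(d),1))])
def onplane(p,uv,z,obs=None):
    r,t=campose(p,obs);w=rays(p,uv)@r.T
    return t+w*((z-t[2])/w[:,2:3])
def save(p,n): cv2.imwrite("pics/"+n+".png",p["color"][:,:,::-1])
E
python3 - <<'E'
from h import *
o=bot.get_obs();print(o["time"],o["ee_pos"],o["tcp_rot"],o["opening"])
ims=[]
for c in ["scene","side","wrist"]:
    o=bot.get_obs();p=viewer.camera(c);ims.append(p["color"])
    print(c,p["vfov"],p["cx"],p["cy"],p.get("position"),p.get("attitude"),p.get("tool_from_camera"))
    for n,z in [("block_wide",0),("block_long",0),("block_square",0),("block_slim",0),("forme_tray",0),("gap",.032)]:
        for d in finder.pinpoint(p,n)[:2]:
            print(n,round(d["p"],2),np.round(d["position"]),np.round(onplane(p,d["position"],z,o),3))
    save(p,c+"0")
im=cv2.resize(np.hstack(ims[:2]),(800,300));cv2.imwrite("pics/a.png",np.vstack([im,np.hstack([cv2.resize(ims[2],(400,300)),np.zeros((300,400,3),np.uint8)])])[:,:,::-1])
E
```

```text
0.0 [ 0.21603264 -0.50557396  0.25257751] [-1.79923316e+02  1.16675432e-03  2.31364161e+01] 0.08580386622987081
scene 49.28167118087522 272.87822409592445 205.67371744391426 [ 0.1522873  -0.4472242   0.62754771] [-133.17878597   -0.45902031  -38.08526211] None
block_wide 0.76 [394. 296.] [[ 0.593 -0.218  0.   ]]
block_long 0.84 [337. 235.] [[ 0.615 -0.061  0.   ]]
block_square 0.64 [242. 232.] [[0.479 0.055 0.   ]]
block_slim 0.97 [293. 279.] [[ 0.482 -0.09   0.   ]]
forme_tray 0.73 [249. 157.] [[0.626 0.236 0.   ]]
gap 0.82 [254. 145.] [[0.634 0.229 0.032]]
side 44.83110190797499 284.74660861515684 212.26040232696138 [ 0.25904937 -0.9246441   0.73353189] [-123.37713025   -0.37651209  -16.93185221] None
block_wide 0.96 [336. 302.] [[ 0.592 -0.213  0.   ]]
block_long 0.65 [323. 256.] [[ 0.62  -0.063  0.   ]]
block_square 0.62 [255. 236.] [[ 0.489  0.061 -0.   ]]
block_slim 0.55 [267. 271.] [[ 0.48  -0.077  0.   ]]
forme_tray 0.88 [293. 186.] [[0.649 0.26  0.   ]]
gap 0.63 [290. 179.] [[0.635 0.249 0.032]]
wrist 65.70646984690485 283.60243137085246 207.68863345254164 None None [[ 7.33475884e-04 -9.59372474e-01 -2.82141663e-01  7.17064414e-02]
 [ 9.99999574e-01  8.61548823e-04 -3.29872068e-04  1.49587811e-04]
 [ 5.59549000e-04 -2.82141301e-01  9.59372698e-01 -1.21369255e-01]
 [ 0.00000000e+00  0.00000000e+00  0.00000000e+00  1.00000000e+00]]
```

View pics/a.png

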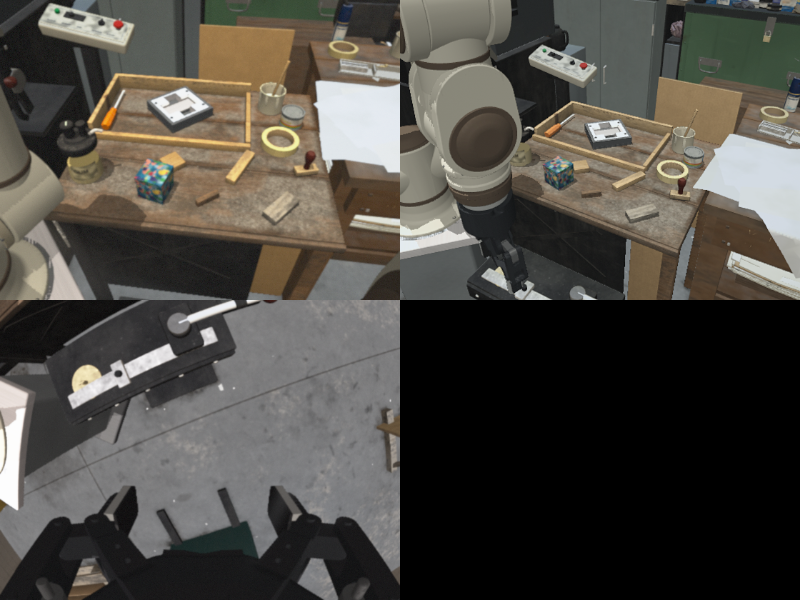

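The picture shows the grey block at scene pixel (394, 296), the slim and long blocks to its left, the square one behind the coloured cube, and the tray at (249, 150). The finder agrees with this. I'll move over the grey block.

```bash
cat >> h.py <<'E'
def plan(pos,yaw,n,obs=None,grip=1):
    """n rows to a tool-down pose; corrects tilt as well"""
    o=obs or bot.get_obs();p0=np.array(o["ee_pos"]);r0=R.from_euler('xyz',o["tcp_rot"],degrees=True)
    r1=R.from_euler('xyz',[180,0,yaw],degrees=True);rv=(r0.inv()*r1).as_rotvec()/n
    d=(np.array(pos)-p0)/n;r=r0
    for i in range(n):
        print(np.round(r.inv().apply(d)*100,2).tolist(),np.round(rv,3).tolist());r=r*R.from_rotvec(rv)
E
python3 - <<'E'
from h import *
plan([.59,-.235,.19],90,10)
p=viewer.camera("scene")
print(onplane(p,[[87,300],[483,343]],0))
for uvs in ([[371,307],[404,270],[420,283],[388,312]],): print(onplane(p,uvs,.018))
E
```

```text
[4.5, -1.02, 0.63] [0.0, -0.0, -0.117]
[4.59, -0.49, 0.63] [0.0, -0.0, -0.117]
[4.62, 0.05, 0.63] [0.0, -0.0, -0.117]
[4.58, 0.59, 0.63] [0.0, -0.0, -0.117]
[4.48, 1.11, 0.63] [0.0, -0.0, -0.117]
[4.32, 1.63, 0.63] [0.0, -0.0, -0.117]
[4.1, 2.12, 0.63] [0.0, -0.0, -0.117]
[3.83, 2.58, 0.63] [0.0, -0.0, -0.117]
[3.5, 3.01, 0.63] [0.0, -0.0, -0.117]
[3.12, 3.4, 0.63] [0.0, -0.0, -0.117]
[[ 0.18865505  0.08410902  0.        ]
 [ 0.63386885 -0.36009988  0.        ]]
[[ 0.53539032 -0.21726269  0.018     ]
 [ 0.63475864 -0.20031509  0.018     ]
 [ 0.63436809 -0.23456738  0.018     ]
 [ 0.54959704 -0.23996537  0.018     ]]
```

```bash
python3 - <<'E'
from h import *
plan([.57,-.22,.19],7,10)
p=cv2.imread("pics/scene0.png")
cv2.imwrite("pics/b.png",np.vstack([cv2.resize(p[90:200,190:330],None,fx=5,fy=5)[:300],cv2.resize(p[250:330,340:480],None,fx=5,fy=5)[:300]]))
print(bot.get_obs()["q"])
E
```

```text
[4.38, -1.24, 0.63] [0.0, -0.0, 0.028]
[4.34, -1.36, 0.63] [0.0, -0.0, 0.028]
[4.3, -1.48, 0.63] [0.0, -0.0, 0.028]
[4.26, -1.6, 0.63] [0.0, -0.0, 0.028]
[4.21, -1.72, 0.63] [0.0, -0.0, 0.028]
[4.16, -1.84, 0.63] [0.0, -0.0, 0.028]
[4.11, -1.96, 0.63] [0.0, -0.0, 0.028]
[4.05, -2.07, 0.63] [0.0, -0.0, 0.028]
[3.99, -2.18, 0.63] [0.0, -0.0, 0.028]
[3.93, -2.3, 0.63] [0.0, -0.0, 0.028]
[-6.68648869e+01  4.97845804e+00  1.00791484e+01  9.51004726e+01
  5.83341483e-05  9.00005756e+01]
```

View pics/b.png

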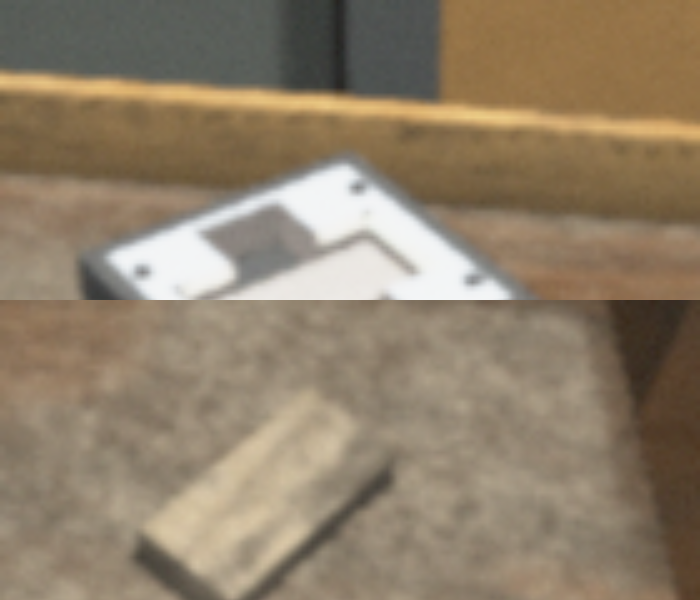

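The crops show the tray with its gap length running up to the right, and the grey block, with top corners at scene pixels of about (368,298), (402,268), (419,283) and (386,310).

>>> move_arm --offset '[[4.4,-1.2,0.6],[4.3,-1.4,0.6],[4.3,-1.5,0.6],[4.3,-1.6,0.6],[4.2,-1.7,0.6]]' --twist '[[0,0,0.028],[0,0,0.028],[0,0,0.028],[0,0,0.028],[0,0,0.028]]' --grip '[1,1,1,1,1]'

```text
time: 1.6
ee_pos: [0.3943, -0.3615, 0.2232]
tcp_rot: [180.0, -0.0, 15.0]
wrist_force: [1.0, -1.2, -1.0]
opening: 0.0853
grasp_force: 0.0
```

>>> move_arm --offset '[[4.2,-1.8,0.6],[4.1,-2.0,0.6],[4.0,-2.1,0.6],[4.0,-2.2,0.6],[3.9,-2.3,0.6]]' --twist '[[0,0,0.028],[0,0,0.028],[0,0,0.028],[0,0,0.028],[0,0,0.028]]' --grip '[1,1,1,1,1]'

```text
time: 2.1
ee_pos: [0.5708, -0.2177, 0.1931]
tcp_rot: [180.0, -0.0, 7.0]
wrist_force: [-0.0, -1.3, -0.7]
opening: 0.0856
grasp_force: 0.0
```

```bash
python3 - <<'E'
from h import *
o=bot.get_obs();p=viewer.camera("wrist");save(p,"w1");print(o["time"],o["ee_pos"],o["tcp_rot"],o["q"],o["qd"].max() if hasattr(o["qd"],'max') else o["qd"],o["wrist_force"])
for d in finder.pinpoint(p,"block_wide")[:2]:print(d["p"],d["position"],onplane(p,d["position"],0,o))
q=viewer.camera("scene")
print(onplane(q,[[210,141],[260,121],[296,150]],.032))
E
```

```text
2.1 [ 0.57083322 -0.21772184  0.19312816] [ 1.79988688e+02 -1.82393014e-02  7.03386948e+00] [-2.08767536e+01  1.25982920e+01  1.19737372e+01  8.93540326e+01
 -1.45816641e-03  1.52089378e+02] 53.62942043589738 [-0.01244617 -1.31969755 -0.71225339]
0.64 [283.2, 165.0] [[ 0.59331978 -0.21461242  0.        ]]
[[0.56647037 0.30126207 0.032     ]
 [0.70404057 0.29850664 0.032     ]
 [0.69727129 0.15852212 0.032     ]]
```

View pics/w1.png

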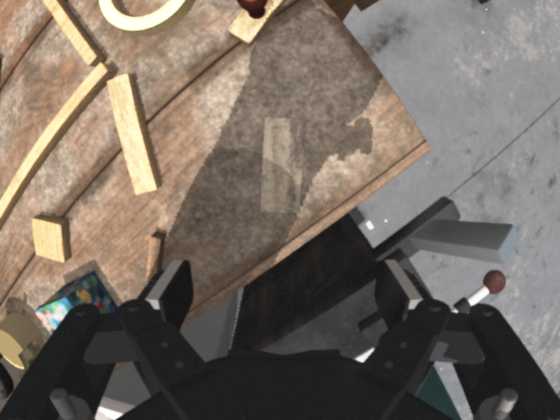

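The wrist picture shows the block upright at columns 263–302, rows 118–213, partly in shadow. The gripper is aligned with it to a few degrees.

```bash
python3 - <<'E'
from h import *
o=bot.get_obs();p=viewer.camera("wrist")
print(onplane(p,[[265,118],[302,120],[262,210],[300,213]],.018,o))
c=cv2.resize(p["color"][100:230,230:340],None,fx=4.5,fy=4.5,interpolation=cv2.INTER_CUBIC)
save({"color":c},"w1c")
E
```

```text
[[ 0.63654295 -0.19177683  0.018     ]
 [ 0.6389816  -0.22495456  0.018     ]
 [ 0.55051672 -0.19899121  0.018     ]
 [ 0.55218894 -0.23522002  0.018     ]]
```

View pics/w1c.png

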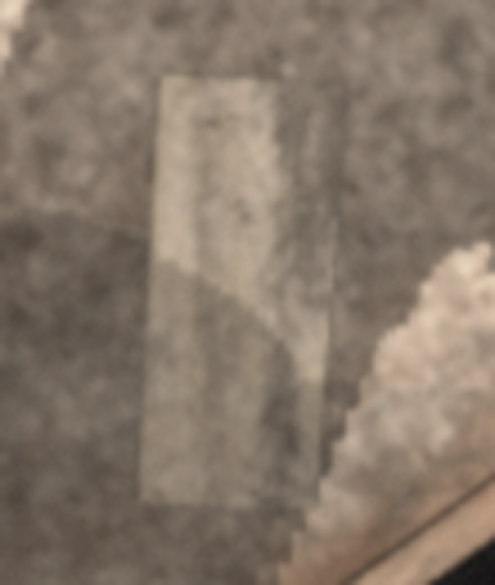

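>>> move_arm --offset '[[0.6,0,4],[0.6,0,4],[0.6,0,4],[0.5,0,3],[0,0,1.3]]' --twist '[[0,0,0.012],[0,0,0.012],[0,0,0.012],[0,0,0.011],[0,0,0]]' --grip '[1,1,1,1,1]'

```text
time: 2.8
ee_pos: [0.5905, -0.2174, 0.0274]
tcp_rot: [-179.9, 0.2, 4.3]
wrist_force: [-0.8, 0.0, 0.0]
opening: 0.0853
grasp_force: 0.0
```

>>> move_arm --offset '[[0,0,0.5],[0,0,0]]' --twist '[[0,0,0],[0,0,0]]' --grip '[1,1]'

```text
time: 3.0
ee_pos: [0.5922, -0.2175, 0.0263]
tcp_rot: [180.0, -0.0, 4.4]
wrist_force: [0.1, 0.1, -0.0]
opening: 0.0853
grasp_force: 0.0
```

>>> move_arm --offset '[[0,0,0],[0,0,0],[0,0,0],[0,0,0],[0,0,0]]' --twist '[[0,0,0],[0,0,0],[0,0,0],[0,0,0],[0,0,0]]' --grip '[0.2,0.2,0.2,0.2,0.2]' --force 50

```text
time: 3.5
ee_pos: [0.593, -0.217, 0.0266]
tcp_rot: [180.0, -0.1, 4.4]
wrist_force: [-0.8, 0.6, 6.7]
opening: 0.0364
grasp_force: 51.6
```

>>> move_arm --offset '[[0,0,-1],[0,0,-3],[0,0,-4],[0,0,-4],[0,0,0]]' --twist '[[0,0,0],[0,0,0],[0,0,0],[0,0,0],[0,0,0]]' --grip '[0.2,0.2,0.2,0.2,0.2]'

```text
time: 4.0
ee_pos: [0.5944, -0.2175, 0.1524]
tcp_rot: [179.8, -0.5, 4.4]
wrist_force: [0.2, -0.3, 0.1]
opening: 0.0364
grasp_force: 50.8
```

```bash
python3 - <<'E'
from h import *
o=bot.get_obs();p=viewer.camera("wrist");save(p,"w2");print(o["time"],o["ee_pos"],o["tcp_rot"],o["opening"],o["grasp_force"])
for d in finder.pinpoint(p,"block_wide")[:2]:print(d["p"],d["position"],onplane(p,d["position"],o["ee_pos"][2]-.0266,o))
plan([.55,.225,.16],178,21)
E
```

```text
4.0 [ 0.5944138  -0.21749314  0.15243393] [179.77938696  -0.48012984   4.40555083] 0.03638930238937397 50.82579553127289
0.69 [285.6, 256.5] [[ 0.59747542 -0.21847065  0.12583393]]
[-0.04, -2.11, -0.07] [0.0, 0.0, -0.144]
[0.26, -2.1, -0.07] [0.0, 0.0, -0.144]
[0.56, -2.04, -0.06] [0.0, 0.0, -0.144]
[0.85, -1.94, -0.06] [0.0, 0.0, -0.144]
[1.12, -1.79, -0.06] [0.0, 0.0, -0.144]
[1.36, -1.61, -0.06] [0.0, 0.0, -0.144]
[1.58, -1.4, -0.06] [0.0, 0.0, -0.144]
[1.77, -1.16, -0.06] [0.0, 0.0, -0.144]
[1.92, -0.89, -0.06] [0.0, 0.0, -0.144]
[2.02, -0.61, -0.06] [0.0, 0.0, -0.144]
[2.09, -0.31, -0.06] [0.0, 0.0, -0.144]
[2.11, -0.01, -0.06] [0.0, 0.0, -0.144]
[2.09, 0.3, -0.06] [0.0, 0.0, -0.144]
[2.03, 0.59, -0.06] [0.0, 0.0, -0.144]
[1.92, 0.88, -0.06] [0.0, 0.0, -0.144]
[1.78, 1.15, -0.06] [0.0, 0.0, -0.144]
[1.59, 1.39, -0.06] [0.0, 0.0, -0.144]
[1.38, 1.61, -0.06] [0.0, 0.0, -0.144]
[1.13, 1.79, -0.06] [0.0, 0.0, -0.144]
[0.86, 1.93, -0.06] [0.0, 0.0, -0.144]
[0.58, 2.03, -0.06] [0.0, 0.0, -0.144]
```

View pics/w2.png

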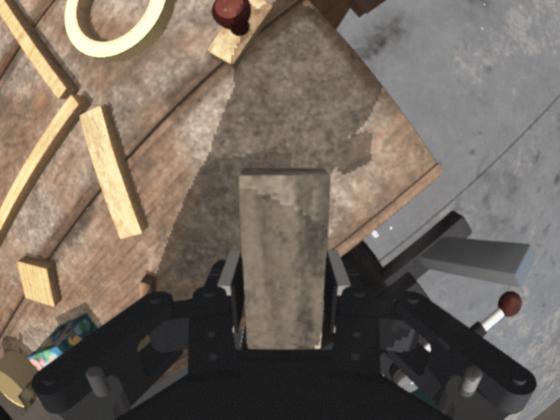

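The block is held straight, with its far end at row 175 and a clear path. Next comes the half turn on the way, with a look at the tray partway.

>>> move_arm --offset '[[0,-2.1,-0.2],[0.3,-2.1,-0.2],[0.6,-2.0,-0.1],[0.8,-1.9,-0.1],[1.1,-1.8,0]]' --twist '[[0,0,-0.144],[0,0,-0.144],[0,0,-0.144],[0,0,-0.144],[0,0,-0.144]]' --grip '[0.2,0.2,0.2,0.2,0.2]'

```text
time: 4.6
ee_pos: [0.5822, -0.1115, 0.1496]
tcp_rot: [-179.9, 0.1, 46.0]
wrist_force: [-0.8, -0.2, 0.5]
opening: 0.0366
grasp_force: 50.8
```

>>> move_arm --offset '[[1.4,-1.6,0],[1.6,-1.4,0],[1.8,-1.2,0],[1.9,-0.9,0],[2.0,-0.6,0]]' --twist '[[0,0,-0.144],[0,0,-0.144],[0,0,-0.144],[0,0,-0.144],[0,0,-0.144]]' --grip '[0.2,0.2,0.2,0.2,0.2]'

```text
time: 5.1
ee_pos: [0.5723, -0.0059, 0.1495]
tcp_rot: [-179.8, 0.0, 87.3]
wrist_force: [0.2, -0.2, -0.5]
opening: 0.0366
grasp_force: 50.8
```

>>> move_arm --offset '[[3,-0.3,0],[3,0,0],[0,0,0],[0,0,0]]' --twist '[[0,0,-0.144],[0,0,0],[0,0,0],[0,0,0]]' --grip '[0.2,0.2,0.2,0.2]'

```text
time: 5.5
ee_pos: [0.5686, 0.0536, 0.1499]
tcp_rot: [-179.9, 0.0, 95.2]
wrist_force: [-0.6, -0.7, -0.3]
opening: 0.0369
grasp_force: 50.8
```

```bash
python3 - <<'E'
from h import *
o=bot.get_obs();p=viewer.camera("wrist");save(p,"w3");print(o["time"],o["ee_pos"],o["tcp_rot"],o["opening"],o["grasp_force"])
for n,z in (("gap",.032),("forme_tray",0)):
  for d in finder.pinpoint(p,n)[:2]:print(n,d["p"],d["position"],onplane(p,d["position"],z,o))
# block ends in tool frame from w2 (held): far edge row 175
T=np.array(p["tool_from_camera"]);w=rays(p,[[240,175],[328,175],[284,175]])@T[:3,:3].T
print(T[:3,3]+w*((.0086-T[2,3])/w[:,2:3]))
E
```

```text
5.5 [0.568561   0.05357093 0.14993623] [-1.79872298e+02  1.51524313e-02  9.52237433e+01] 0.036918070723461295 50.77300429344177
forme_tray 0.97 [381.5, 0.0] [[0.63538997 0.23762435 0.        ]]
[[ 0.04729097 -0.0177342   0.0086    ]
 [ 0.04732406  0.01819932  0.0086    ]
 [ 0.04722457  0.00023106  0.0086    ]]
```

View pics/w3.png

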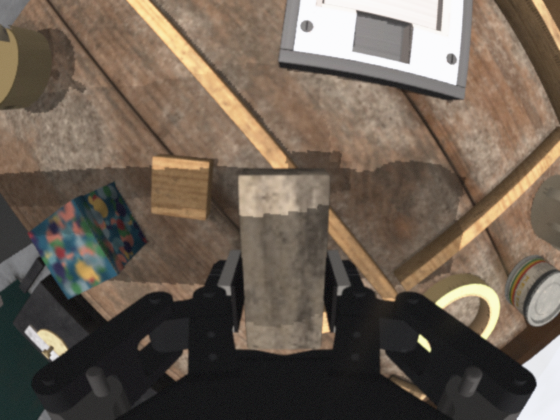

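Coloured cube and square block are to the left. The tray's near edge shows at (285,55)–(463,95), but the gap is cut off by the top of the picture, so I'll move further in.

>>> move_arm --offset '[[3,-1,-0.5],[3,-1,-0.5],[1,-1,0],[0,0,0],[0,0,0]]' --twist '[[0,0,0.03],[0,0,0.03],[0,0,0.03],[0,0,0],[0,0,0]]' --grip '[0.2,0.2,0.2,0.2,0.2]'

```text
time: 6.15
ee_pos: [0.5347, 0.1206, 0.1612]
tcp_rot: [180.0, 0.0, 90.0]
wrist_force: [0.1, -0.4, -0.9]
opening: 0.0369
grasp_force: 50.8
```

```bash
python3 - <<'E'
from h import *
o=bot.get_obs();p=viewer.camera("wrist");save(p,"w4");print(o["time"],o["ee_pos"],o["tcp_rot"],o["opening"],o["grasp_force"])
for n,z in (("gap",.032),("forme_tray",0)):
  for d in finder.pinpoint(p,n)[:2]:print(n,d["p"],d["position"],onplane(p,d["position"],z,o))
E
```

```text
6.15 [0.53469813 0.12055402 0.16123995] [1.79987059e+02 1.39235875e-02 9.00135077e+01] 0.03688382584924587 50.79640567302704
gap 0.87 [406.3, 63.8] [[0.63176914 0.23734018 0.032     ]]
forme_tray 0.58 [393.0, 68.9] [[0.63130813 0.23706337 0.        ]]
```

View pics/w4.png

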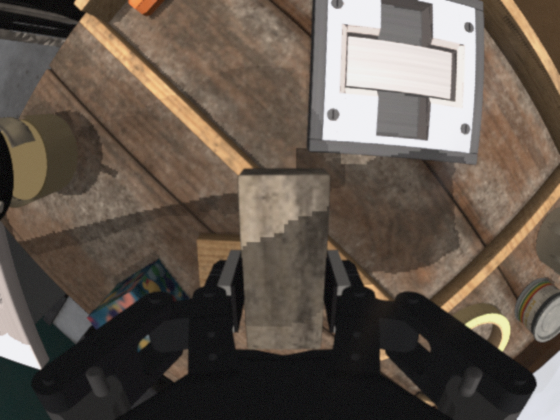

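The whole gap is visible, centred near (403,65). Screw heads show at about (337,3), (468,28), (334,115) and (465,129), and I'll refine the pose from those.

```bash
python3 - <<'E'
from h import *
o=bot.get_obs();p=viewer.camera("wrist")
g=cv2.cvtColor(p["color"],cv2.COLOR_RGB2GRAY).astype(float)
pts=[]
for u,v in [(337,3),(468,28),(334,115),(465,129)]:
    y0=max(v-8,0);x0=u-8;w=np.clip(150-g[y0:v+9,x0:u+9],0,None)
    yy,xx=np.mgrid[y0:y0+w.shape[0],x0:x0+w.shape[1]];pts.append([(w*xx).sum()/w.sum(),(w*yy).sum()/w.sum()])
W=onplane(p,pts,.0335,o)
print(np.round(pts,1),np.round(W,4))
print("ctr",W.mean(0),(W[1]+W[2])/2,(W[0]+W[3])/2)
for a,b in((0,1),(2,3),(2,0),(3,1)):
    d=W[b]-W[a];print(np.linalg.norm(d),np.degrees(np.arctan2(d[1],d[0])))
c=cv2.resize(p["color"][0:175,300:500],None,fx=3.4,fy=3.4,interpolation=cv2.INTER_CUBIC);save({"color":c},"w4c")
E
```

```text
[[336.5   2.8]
 [469.6  26.5]
 [332.5 113.7]
 [466.4 128.6]] [[0.5755 0.2826 0.0335]
 [0.6925 0.2788 0.0335]
 [0.5721 0.1932 0.0335]
 [0.6895 0.1885 0.0335]]
ctr [0.63240162 0.23577616 0.0335    ] [0.63229311 0.23598567 0.0335    ] [0.63251014 0.23556664 0.0335    ]
0.11706147625909928 -1.8974732250223683
0.11752594580459857 -2.2988169855720875
0.08947301393842157 87.8122769216896
0.09029510176889724 88.10781527541349
```

View pics/w4c.png

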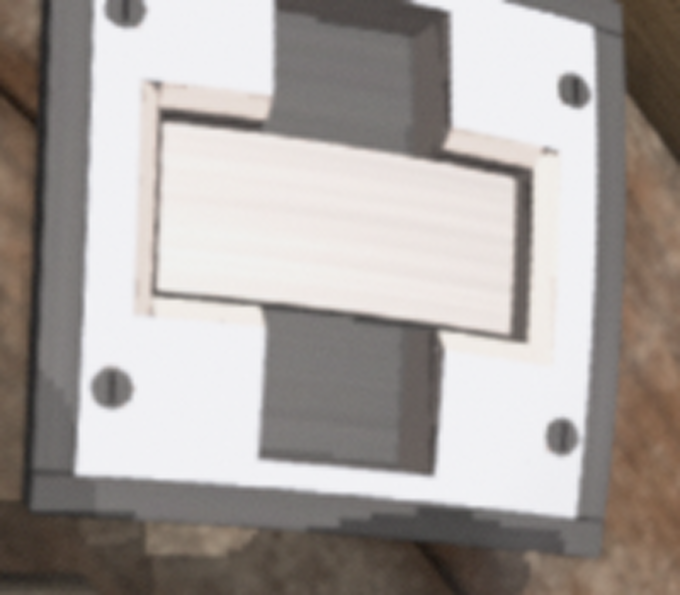

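```bash
python3 - <<'E'
from h import *
o=bot.get_obs();p=viewer.camera("wrist")
c=np.array([[145,82],[557,150],[137,313],[548,360]])/3.4+[300,0]
W=onplane(p,c,.032,o);print(np.round(W,4),W.mean(0))
plan([.634,.2358,.12],177.9,11)
E
```

```text
[[0.5802 0.2653 0.032 ]
 [0.6865 0.2619 0.032 ]
 [0.5781 0.2104 0.032 ]
 [0.6838 0.2075 0.032 ]] [0.63216466 0.23626663 0.032     ]
[1.05, 0.9, 0.37] [-0.0, -0.0, -0.14]
[0.91, 1.04, 0.37] [-0.0, -0.0, -0.14]
[0.76, 1.16, 0.37] [-0.0, -0.0, -0.14]
[0.59, 1.25, 0.37] [-0.0, -0.0, -0.14]
[0.41, 1.32, 0.37] [-0.0, -0.0, -0.14]
[0.23, 1.36, 0.37] [-0.0, -0.0, -0.14]
[0.03, 1.38, 0.37] [-0.0, -0.0, -0.14]
[-0.16, 1.37, 0.37] [-0.0, -0.0, -0.14]
[-0.35, 1.34, 0.37] [-0.0, -0.0, -0.14]
[-0.53, 1.28, 0.37] [-0.0, -0.0, -0.14]
[-0.7, 1.19, 0.37] [-0.0, -0.0, -0.14]
```

The two measurements agree: gap centre (0.632, 0.236), yaw −2°.

>>> move_arm --offset '[[1.05,0.9,0.37],[0.91,1.04,0.37],[0.76,1.16,0.37],[0.59,1.25,0.37],[0.41,1.32,0.37]]' --twist '[[0,0,-0.14],[0,0,-0.14],[0,0,-0.14],[0,0,-0.14],[0,0,-0.14]]' --grip '[0.2,0.2,0.2,0.2,0.2]'

```text
time: 6.9
ee_pos: [0.5802, 0.1736, 0.1424]
tcp_rot: [-180.0, -0.0, 130.4]
wrist_force: [0.4, 0.6, -1.0]
opening: 0.0364
grasp_force: 50.8
```

>>> move_arm --offset '[[0.23,1.36,0.37],[0.03,1.38,0.37],[-0.16,1.37,0.37],[-0.35,1.34,0.37],[-0.53,1.28,0.37]]' --twist '[[0,0,-0.14],[0,0,-0.14],[0,0,-0.14],[0,0,-0.14],[0,0,-0.14]]' --grip '[0.2,0.2,0.2,0.2,0.2]'

```text
time: 7.4
ee_pos: [0.625, 0.2262, 0.1238]
tcp_rot: [-180.0, -0.0, 170.5]
wrist_force: [0.6, -0.6, -0.1]
opening: 0.0365
grasp_force: 50.8
```

>>> move_arm --offset '[[-0.7,1.19,0.37],[0,0,0],[0,0,0]]' --twist '[[0,0,-0.14],[0,0,0],[0,0,0]]' --grip '[0.2,0.2,0.2]'

```text
time: 7.7
ee_pos: [0.6332, 0.2363, 0.1201]
tcp_rot: [-180.0, -0.1, 178.0]
wrist_force: [0.4, 0.1, 0.3]
opening: 0.0369
grasp_force: 50.8
```

```bash
python3 - <<'E'
from h import *
o=bot.get_obs();print(o["time"],o["ee_pos"],o["tcp_rot"],o["q"])
plan([.634,.236,.06],177.9,3)
E
```

```text
7.7 [0.6332372  0.23633605 0.12009851] [-1.79968539e+02 -5.06388653e-02  1.78022221e+02] [ 2.04703119e+01  2.19080779e+01  1.54630243e+01  8.36137615e+01
 -9.74104928e-03  2.24480823e+01]
[-0.03, -0.01, 2.0] [-0.0, -0.0, 0.001]
[-0.03, -0.01, 2.0] [-0.0, -0.0, 0.001]
[-0.03, -0.01, 2.0] [-0.0, -0.0, 0.001]
```

>>> move_arm --offset '[[-0.05,0,2.5],[0,0,2],[0,0,1],[0,0,0.5],[0,0,0]]' --twist '[[0,0,0],[0,0,0],[0,0,0],[0,0,0],[0,0,0]]' --grip '[0.2,0.2,0.2,0.2,0.2]'

```text
time: 8.2
ee_pos: [0.6337, 0.2365, 0.0607]
tcp_rot: [-180.0, -0.0, 178.2]
wrist_force: [-0.4, 0.4, -0.4]
opening: 0.0369
grasp_force: 50.8
```

```bash
python3 - <<'E'
from h import *
o=bot.get_obs();p=viewer.camera("wrist");q=viewer.camera("scene");print(o["ee_pos"],o["wrist_force"])
a=cv2.resize(p["color"][100:400,150:420],(400,444),interpolation=cv2.INTER_CUBIC);b=cv2.resize(q["color"][80:220,190:316],(400,444),interpolation=cv2.INTER_CUBIC)
save({"color":np.hstack([a,b])},"w5")
E
```

```text
[0.63365829 0.23645154 0.06066837] [-0.37031044  0.38836493 -0.44886766]
```

View pics/w5.png

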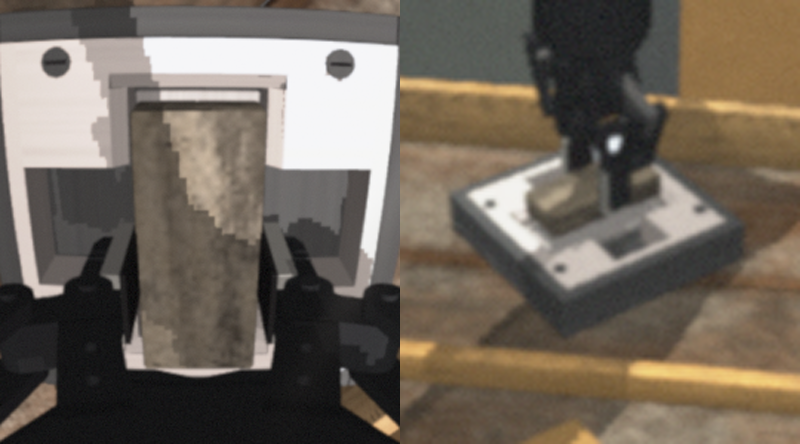

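The block is centred over the gap (crop columns 132–265, between walls at 128–268) and the fingers are over the thumb cut-outs. I'll lower it.

>>> move_arm --offset '[[0,0,0.5],[0,0,0.4],[0,0,0.3],[0,0,0]]' --twist '[[0,0,0],[0,0,0],[0,0,0],[0,0,0]]' --grip '[0.2,0.2,0.2,0.2]'

```text
time: 8.7
ee_pos: [0.6337, 0.2368, 0.0481]
tcp_rot: [-180.0, -0.0, 178.2]
wrist_force: [0.2, 0.4, -1.3]
opening: 0.0369
grasp_force: 50.8
```

>>> move_arm --offset '[[0,0,0.2],[0,0,0.1],[0,0,0]]' --twist '[[0,0,0],[0,0,0],[0,0,0]]' --grip '[0.2,0.2,0.2]'

```text
time: 9.0
ee_pos: [0.6338, 0.2368, 0.046]
tcp_rot: [180.0, 0.0, 178.2]
wrist_force: [-2.9, -0.6, 4.7]
opening: 0.0364
grasp_force: 51.4
```

>>> move_arm --offset '[[0,0,0.2],[0,0,0.2],[0,0,0]]' --twist '[[0,0,0],[0,0,0],[0,0,0]]' --grip '[0.2,0.2,0.2]'

```text
time: 9.3
ee_pos: [0.6338, 0.2368, 0.0417]
tcp_rot: [180.0, 0.0, 178.2]
wrist_force: [-0.1, 0.2, 2.2]
opening: 0.0363
grasp_force: 51.3
```

>>> move_arm --offset '[[0,0,0.1],[0,0,0.1],[0,0,0]]' --twist '[[0,0,0],[0,0,0],[0,0,0]]' --grip '[0.2,0.2,0.2]'

```text
time: 9.6
ee_pos: [0.6338, 0.2368, 0.0405]
tcp_rot: [180.0, 0.0, 178.2]
wrist_force: [-4.6, -1.2, 7.4]
opening: 0.0369
grasp_force: 51.9
```

>>> move_arm --offset '[[0,0,0],[0,0,0],[0,0,0],[0,0,0]]' --twist '[[0,0,0],[0,0,0],[0,0,0],[0,0,0]]' --grip '[0.7,0.7,0.7,0.7]'

```text
time: 10.0
ee_pos: [0.6337, 0.2367, 0.0392]
tcp_rot: [-180.0, -0.0, 178.2]
wrist_force: [0.5, 0.4, -0.2]
opening: 0.0596
grasp_force: 0.0
```

>>> move_arm --offset '[[0,0,-1],[0,0,-2],[0,0,-2],[0,0,-2],[0,0,0]]' --twist '[[0,0,0],[0,0,0],[0,0,0],[0,0,0],[0,0,0]]' --grip '[0.7,0.7,0.7,0.7,0.7]'

```text
time: 10.5
ee_pos: [0.6352, 0.2373, 0.1138]
tcp_rot: [179.9, 0.3, 178.2]
wrist_force: [-0.1, -0.3, 0.7]
opening: 0.0597
grasp_force: 0.0
```

>>> move_arm --offset '[[0,0,0],[0,0,0],[0,0,0],[0,0,0],[0,0,0]]' --twist '[[0,0,0],[0,0,0],[0,0,0],[0,0,0],[0,0,0]]' --grip '[0,0,0,0,0]'

```text
time: 11.0
ee_pos: [0.6336, 0.2367, 0.109]
tcp_rot: [-180.0, -0.0, 178.2]
wrist_force: [0.1, -0.4, -0.4]
opening: 0.0001
grasp_force: 0.0
```

```bash
python3 - <<'E'
from h import *
o=bot.get_obs();p=viewer.camera("wrist");print(o["time"],o["ee_pos"],o["opening"])
save({"color":cv2.resize(p["color"][60:360,120:460],(680,600),interpolation=cv2.INTER_CUBIC)},"w6")
for d in finder.pinpoint(p,"block_wide")[:2]:print(d["p"],d["position"],onplane(p,d["position"],.014,o))
E
```

```text
11.0 [0.63362337 0.23669355 0.1090493 ] 8.385862321580113e-05
0.7 [285.9, 214.7] [[0.63063114 0.23838364 0.014     ]]
```

View pics/w6.png

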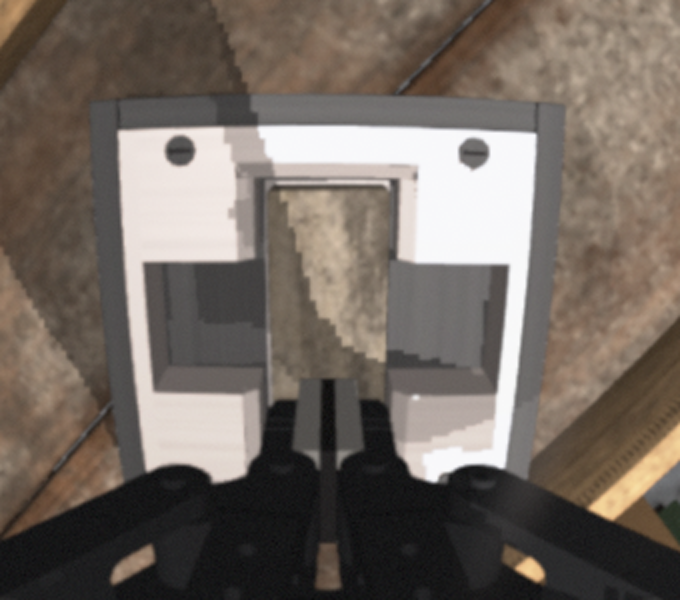

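The block is in the gap. Now I'll press on its centre with the closed fingertips.

>>> move_arm --offset '[[0.2,0,2.5],[0,0,1.7],[0,0,0.7],[0,0,0.2],[0,0,0]]' --twist '[[0,0,0],[0,0,0],[0,0,0],[0,0,0],[0,0,0]]' --grip '[0,0,0,0,0]'

```text
time: 11.6
ee_pos: [0.632, 0.2369, 0.0591]
tcp_rot: [180.0, 0.0, 178.2]
wrist_force: [-0.1, -0.5, 0.5]
opening: 0.0001
grasp_force: 0.0
```

>>> move_arm --offset '[[0,0,0.2],[0,0,0.1],[0,0,0]]' --twist '[[0,0,0],[0,0,0],[0,0,0]]' --grip '[0,0,0]'

```text
time: 11.9
ee_pos: [0.6319, 0.2369, 0.0559]
tcp_rot: [180.0, 0.0, 178.2]
wrist_force: [-0.1, -0.6, -1.0]
opening: -0.0002
grasp_force: 0.0
```

>>> move_arm --offset '[[0,0,0.1],[0,0,0.1],[0,0,0]]' --twist '[[0,0,0],[0,0,0],[0,0,0]]' --grip '[0,0,0]'

```text
time: 12.2
ee_pos: [0.6319, 0.2369, 0.0541]
tcp_rot: [180.0, 0.0, 178.2]
wrist_force: [-1.7, -0.0, 3.9]
opening: -0.0004
grasp_force: 1.8
```

>>> move_arm --offset '[[0,0,0.1],[0,0,0]]' --twist '[[0,0,0],[0,0,0]]' --grip '[0,0]'

```text
time: 12.4
ee_pos: [0.632, 0.2369, 0.0541]
tcp_rot: [180.0, 0.1, 178.2]
wrist_force: [-4.2, -1.2, 9.7]
opening: -0.0
grasp_force: 4.9
```

>>> move_arm --offset '[[0,0,0.1],[0,0,0.1],[0,0,0]]' --twist '[[0,0,0],[0,0,0],[0,0,0]]' --grip '[0,0,0]'

```text
time: 12.7
ee_pos: [0.6321, 0.2369, 0.0539]
tcp_rot: [179.9, 0.1, 178.2]
wrist_force: [-8.4, -3.4, 20.7]
opening: -0.0002
grasp_force: 10.5
```

>>> move_arm --offset '[[0,0,0.1],[0,0,0.1],[0,0,0]]' --twist '[[0,0,0],[0,0,0],[0,0,0]]' --grip '[0,0,0]'

```text
time: 13.0
ee_pos: [0.6321, 0.237, 0.0538]
tcp_rot: [179.9, 0.2, 178.2]
wrist_force: [-13.5, -4.4, 31.9]
opening: 0.0
grasp_force: 16.2
```

It has hit a firm stop with the top at about 32 mm. I'll retract and check.

>>> move_arm --offset '[[0,0,-0.7],[0,0,-2.5],[0,0,-4],[0,0,-4],[0,0,0]]' --twist '[[0,0,0],[0,0,0],[0,0,0],[0,0,0],[0,0,0]]' --grip '[0,0,0,0,0]'

```text
time: 13.5
ee_pos: [0.6337, 0.2375, 0.1672]
tcp_rot: [179.8, 0.5, 178.2]
wrist_force: [-0.3, -0.3, 0.2]
opening: -0.0004
grasp_force: 0.0
```

```bash
python3 - <<'E'
from h import *
o=bot.get_obs();p=viewer.camera("wrist");print(o["time"],o["ee_pos"],o["wrist_force"])
save({"color":cv2.resize(p["color"][100:330,150:420],(675,575),interpolation=cv2.INTER_CUBIC)},"w7")
# depth: block vs tray top heights
r,t=campose(p,o);uv=np.stack(np.meshgrid(np.arange(150,420),np.arange(100,330)),-1).reshape(-1,2)
w=rays(p,uv);d=p["depth"][uv[:,1],uv[:,0]];X=t+(w*(d/w[:,2])[:,None])@r.T
L=(X-[.632,.2365,0])@np.array([[np.cos(np.radians(-2)),np.sin(np.radians(-2)),0],[np.sin(np.radians(2)),np.cos(np.radians(2)),0],[0,0,1]]).T
ok=d>0
for n,m in(("block",(abs(L[:,1])<.014)&(abs(L[:,0])<.04)&(L[:,0]<-.015)),("tray",(abs(L[:,1])>.032)&(abs(L[:,1])<.06)&(L[:,0]<-.035)&(L[:,0]>-.052))):
    m&=ok;print(n,m.sum(),np.percentile(L[m,2],[10,50,90]))
E
```

```text
13.5 [0.63368172 0.23753718 0.16716867] [-0.28449433 -0.26769213  0.16647881]
block 2038 [0.03211249 0.03381123 0.21694209]
tray 1471 [0.03184239 0.03273238 0.03360606]
```

View pics/w7.png

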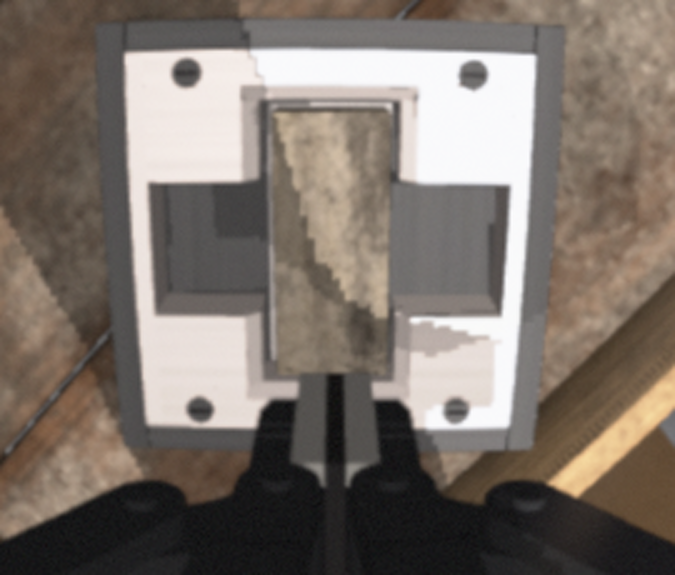

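The block lies flat and square in the gap. Its top is level with the tray's to about 1 mm, within depth noise.

```bash
python3 -c "
from workcell import bot
print(bot.job_done())"
```

```text
the job is handed in; nothing more can be done
None
```

The grey 38 x 90 mm block is in the gap, pressed down with about 32 N to a firm stop and level with the tray top to within about 1 mm; the other wooden blocks were not touched, and the job was handed in at about 13.6 s.

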